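# Chock a steel tube on the display ramp and slide its stop away

### The job

Set the grey wedge chock on the ramp, toe up the slope, against the middle of the tube's low side and push it up the slope until the tube is pressed firmly but gently (push the chock with about 11 to 14 newtons, part of which its sole loses in friction on the board) against the sprung buffer at the top. Leave it wedged tight there, and only then slide the stop frame fully down by its tab, so that the chock alone holds the tube from rolling. Do not disturb the other things on the counter.

Things in the scene. Friction and masses are not known exactly. Their poses are not given: they have to be found in the camera images.
- ramp: Fixed sloping plywood board, 280 long x 200 wide x 12 mm, on a low aluminium stand. Origin: centre of the stand's underside, on the counter. The frame is level: x points horizontally towards the high end, y across. The board's upper surface climbs 8 degrees towards +x and passes 35 mm above the origin.
- board_mid (a point): Middle of the board's upper surface. At the board's high end is a clamped backstop with a sprung rubber buffer bar, 150 wide, face about 10 to 40 mm above the board. Its place is not measured and varies: the face is 8 to 41 mm beyond the tube's upper side at the start. It yields about 4 N per mm and bottoms after 8 mm.
- tube: Loose plain steel tube, 50 mm diameter, 160 long, about 0.4 kg (weight varies), lying across the ramp and leaning on the stop frame. Origin at its middle, on its axis; y along the axis. It turns with rolling.
- chock: Loose grey metal wedge chock with rubber sole, on the right-hand counter (top at z = 5 mm), 69 long (x) x 44 wide (y) x 42 mm high, 0.4 kg. Origin under its middle, z up. Flat top x = -26 to +2 mm; then the face falls at 50 degrees to the toe at x = +34. The back (x = -35 at the foot) leans 13 degrees. Set on the ramp touching the tube, its origin is 48 mm down the slope from the tube's axis.
- stop_frame (a joint): How far the U-shaped steel stop frame is slid down the slope: 0 closed (its two upright posts, 150 mm apart, bear on the tube's low side near its ends), 0.04 m fully open. It needs about 3 N and stays where it is left. Clear width between its two 8 mm high side bars: 138 mm.
- stop_tab (a point): Middle of the upper edge of the stop frame's upright tab, on the frame's cross bar at the low end of the ramp, 45 mm to the +y side of the ramp's middle line: 36 wide (across) x 8 thick x 45 mm high above the board, square to it. It slides with the frame: pull or push it straight down the slope. Its middle plane is 140 mm down the slope from the tube's axis at the start.
- tape_measure_1: Bystander: yellow tape measure, 36 x 68 x 66 mm high, origin under its middle.
- coupler: Bystander: brass quick coupling standing upright, 34 mm across, 52 high, origin under its middle.
There are look-alikes about, which are no part of the job. Leave any blue or green look-alike of the chock alone.

How it is judged:
By the outcome, as a careful person would: the job done as asked, in the order asked, and still so for the second after the job is handed in, with the robot touching nothing.
It also fails if it takes over 72 s, if anything falls off the work surface, if the arm or the gripper's body presses on something with over 40 N, if the wrist force passes 120 N, or if a joint passes its speed limit or range.

### The arm

A 6-joint arm with a two-finger parallel gripper is mounted at the origin on a cart in front of the work surface, level with it; the furniture and walls round the work are solid. World frame = base frame: x ahead of the robot, y to its left, z up, the work surface at z = 0. Lengths are in m, angles in rad, forces in N, time in s.
With the tool pointing down it reaches from about 0.275 to 0.825 m from the base axis. Payload 4.9 kg.
Tool frame: the origin (TCP) lies at the very end of the fingers, on their centre line; the grasp point (between the pads) lies 19 mm behind it (robot.grasp_offset is the distance from the TCP to the grasp point, in m); z points along the fingers, y is the line along which they close (so a half turn about z gives the same grasp; the last joint's range is limited). The gripper opens to 85 mm and grips with 20 to 120 N. Pads are 22 mm wide; open, the fingers measure 114 mm over their backs; the gripper's body (76 mm by 85 mm) begins 54 mm behind the grasp point. The pads swing forward as they close: fully open they stand 13 mm farther back than shut.
Start: joints at [1.199, 0.326, -0.193, 1.052, 0, 1.437], TCP at [0.13, 0.535, 0.231] pointing down, gripper open.
Joint ranges: [-2.65, 2.65], [-0.97, 1.79], [-1.3, 1.35], [-1.93, 2.1], [-1.47, 1.37], [-3.14, 3.14]. Speed limits (rad/s): [2.57, 2.57, 3.14, 3.14, 3.14, 3.14].

### API

Orientations are given as a rotation vector (axis times angle).
In Python, from plant import robot gives the robot as it stands. The module is installed in compiled form; this text tells all that it offers.
- The arm moves only by the shell command python3 -m jog 'ROWS' [FORCE]. ROWS is JSON, a list of rows, each an object with "travel": the shift along the tool's x, y, z in mm, a list of three; "delta_rot": the turn, a rotation vector about the tool's x, y, z in degrees, a list of three; "hand": the opening, from 0 (shut) to 1 (fully open). In form: [{"travel": [dx, dy, dz], "delta_rot": [wx, wy, wz], "hand": hand}, ...]. A call has 1 to 8 rows; each row shifts and turns the commanded pose from where the row before left it, along the tool's axes as they then stand; what a row does not reach is not made up. A row lasts 1/8 s, in which the tool goes at most 62.5 mm and 10.7 degrees, less where a joint would pass 70% of its speed; a pose out of reach is approached as far as the arm can. A call with a gripper value outside its range is refused whole. The fingers move at their own pace and stop on an object; FORCE is the grip in N (left out, the last holds). Time passes only in rows, so rows that do not move let the fingers close. It gives the time, the measured TCP pose, the force, the opening and the grip force at its end, in the units of the state.
- robot.state(): the state, without advancing time (a new reading comes with each control period).
- robot.grab_frame(name): name is "scene" or "top" or "wrist"; returns the picture (400x640x3 uint8, red, green, blue); there is no depth.
- robot.calibration(name): a dict with "intrinsics" (3x3 intrinsics, pixels), "k1" (the pictures are not rectified: a ray, as slopes to the right and down, at radius r is drawn at 1 + k1 r^2 times it, then the intrinsics apply), "eye" and "attitude" of the camera in the world; the wrist camera has in their place "tool_from_camera" (4x4, takes a point from camera to tool coordinates, whose origin is the TCP and whose axes are the flange's). Camera axes: x right, y down, z forward; pixel columns grow to the right and rows downward; lengths in m; the calibration is good to about 2 mm. A picture is of the moment at which its call begins: read the wrist's pose just before it. calibration takes no time and is no camera call.
- robot.close_job(): hands the job in; it is judged then, once.
The state is a dict: "time": time; "joints": joint angles; "joint_velocities": joint speeds; "joint_torque": joint torques, N m; "tcp_pos": TCP position; "eef_rot": TCP orientation; "ft_force": force on the tool from outside, world axes, zero at the start; "moment": the same for the moment, N m; "width": finger opening in m; "grip_force": force on a finger pad.
Only numpy, scipy, OpenCV 4.12 (cv2) and the standard library are available. Lean on these libraries where they do the work, as an engineer would, in place of code of your own. Each camera call takes 0.05 s, during which the arm holds its last target. There are 200 camera calls.

## Working session

There is one attempt and no reset: what is moved stays moved. The work goes in short steps, Python scripts to look and compute and a shell command to move; the robot and the scene stay as the last step left them, time stands still between calls to the robot, and variables do not carry over. Pictures are saved under pics/ and viewed, at most 10 in all, crops included, and the job is handed in when it is done.

```bash
mkdir -p pics
python3 - <<'E'
from plant import robot
import cv2,numpy as np
s=robot.state();print({k:np.round(v,3).tolist() for k,v in s.items()}, robot.grasp_offset)
ims=[]
for n in ("scene","top"):
    im=robot.grab_frame(n);cv2.imwrite(f"pics/{n}0.png",im[:,:,::-1])
    c=robot.calibration(n);print(n,c)
print(robot.calibration("wrist"))
E
```

```text
{'time': 0.0, 'joints': [1.199, 0.327, -0.194, 1.052, 0.0, 1.437], 'joint_velocities': [0.0, 0.001, -0.001, -0.001, 0.001, 0.0], 'joint_torque': [-0.002, -44.339, 26.244, 0.015, -0.0, 0.0], 'tcp_pos': [0.129, 0.534, 0.231], 'eef_rot': [-0.373, -3.119, 0.003], 'ft_force': [-0.87, 0.924, 0.369], 'moment': [0.002, 0.043, -0.009], 'grip_force': 0.0, 'width': 0.085} 0.0187
scene {'intrinsics': array([[393.46774126,   0.        , 317.34342179],
       [  0.        , 393.46774126, 192.38967504],
       [  0.        ,   0.        ,   1.        ]]), 'k1': -0.05607083431656992, 'eye': array([ 0.07990705, -0.45913551,  0.74951315]), 'attitude': array([-2.2252172 ,  0.94185374, -0.38976241])}
top {'intrinsics': array([[443.19304827,   0.        , 322.26385857],
       [  0.        , 443.19304827, 203.97995364],
       [  0.        ,   0.        ,   1.        ]]), 'k1': -0.01767876740057946, 'eye': array([ 0.33615835, -0.01911507,  1.36196329]), 'attitude': array([-2.12518301,  2.12884117, -0.19927627])}
{'intrinsics': array([[299.05841863,   0.        , 324.13133165],
       [  0.        , 299.05841863, 199.02843756],
       [  0.        ,   0.        ,   1.        ]]), 'k1': -0.057206006888187944, 'tool_from_camera': array([[ 1.47407446e-03, -9.49857147e-01, -3.12680711e-01,
         8.08046105e-02],
       [ 9.99998375e-01,  1.72452384e-03, -5.24430257e-04,
        -1.35610693e-04],
       [ 1.03735917e-03, -3.12679430e-01,  9.49858146e-01,
        -1.43125637e-01],
       [ 0.00000000e+00,  0.00000000e+00,  0.00000000e+00,
         1.00000000e+00]])}
```

View pics/scene0.png

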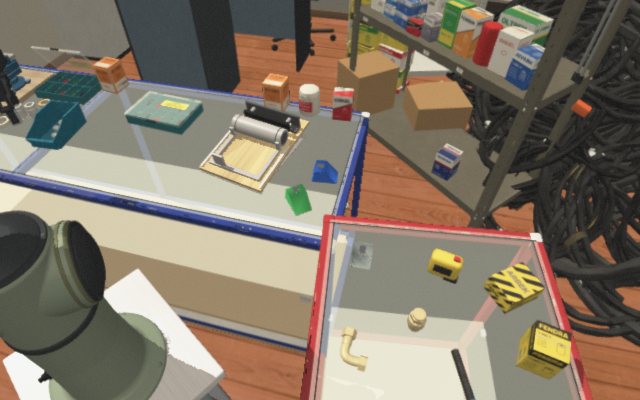

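View pics/top0.png

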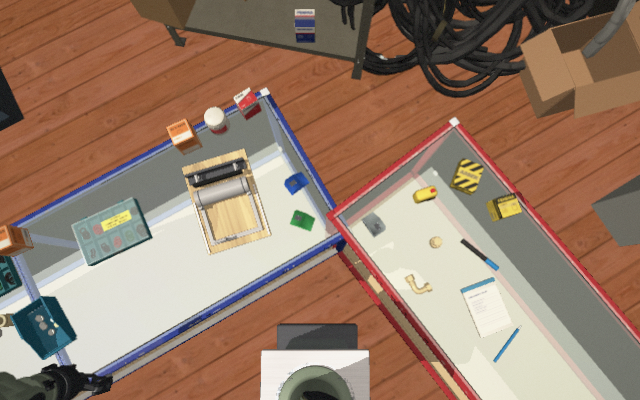

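The scene picture shows the ramp with its tube at about (260,130) and the grey chock at (362,255). The top picture shows the ramp around (225,200) and the chock at (373,224), with blue and green look-alikes at (297,183) and (302,220). I'll enlarge the top view next.

```bash
cat > h.py <<'E'
from plant import robot
import numpy as np,cv2
from scipy.spatial.transform import Rotation as R
def cam(n,st=None):
    c=robot.calibration(n);K=c["intrinsics"]
    if n=="wrist":
        T=np.eye(4);T[:3,:3]=R.from_rotvec(st["eef_rot"]).as_matrix();T[:3,3]=st["tcp_pos"]
        T=T@c["tool_from_camera"];return K,c["k1"],T[:3,3],T[:3,:3]
    return K,c["k1"],c["eye"],R.from_rotvec(c["attitude"]).as_matrix()
def ray(C,px):
    K,k1,e,A=C
    d=cv2.undistortPoints(np.array([[px]],float),K,np.array([k1,0,0,0,0.]))[0,0]
    return e,A@np.array([d[0],d[1],1])
def plane(C,px,p0,n=(0,0,1)):
    e,d=ray(C,px);n=np.array(n);return e+d*(n@(np.array(p0)-e))/(n@d)
def proj(C,P):
    K,k1,e,A=C;q=A.T@(np.array(P)-e);x=q[:2]/q[2]
    x=x*(1+k1*(x@x));return K[:2,:2]@x+K[:2,2]
E
python3 - <<'E'
import cv2
im=cv2.imread("pics/top0.png")
a=cv2.resize(im[140:260,170:280],None,fx=5,fy=5,interpolation=cv2.INTER_CUBIC)
b=cv2.resize(im[205:245,350:400],None,fx=5,fy=5,interpolation=cv2.INTER_CUBIC)
import numpy as np
o=np.zeros((600,800,3),np.uint8);o[:600,:550]=a;o[:200,550:800]=b
cv2.imwrite("pics/crop1.png",o)
E
```

```text
(no output)
```

View pics/crop1.png

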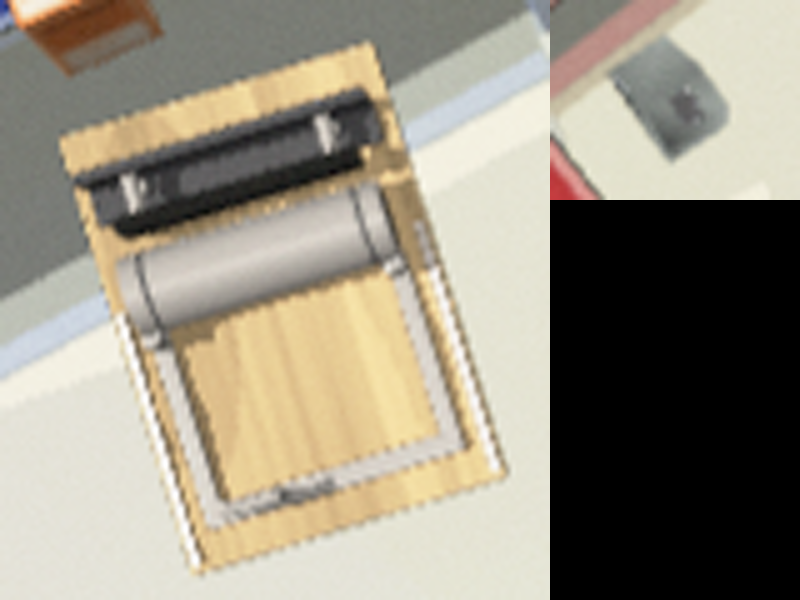

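The crop shows the board's corners at crop pixels (62,140), (375,45), (507,472) and (195,572). The tube lies across the board and the tab is at (305,490). The chock's long axis runs from upper left to lower right, about (635,55) to (702,128).

Run:
```python
from h import *
C=cam("top")
f=lambda u,v:(170+(u+.5)/5-.5,140+(v+.5)/5-.5)
g=lambda u,v:(350+(u-550+.5)/5-.5,205+(v+.5)/5-.5)
cs=[plane(C,f(*p),[0,0,z]) for p,z in [((62,140),.0545),((375,45),.0545),((507,472),.0155),((195,572),.0155)]]
print(np.round(cs,4)); hi=(cs[0]+cs[1])/2;lo=(cs[2]+cs[3])/2
print("len",np.linalg.norm(hi-lo),np.linalg.norm(cs[0]-cs[1]),np.linalg.norm(cs[2]-cs[3]))
d=hi-lo;yaw=np.arctan2(d[1],d[0]);print("yaw",np.degrees(yaw),"mid",(hi+lo)/2)
l=cs[0]-cs[1]+cs[3]-cs[2];print("y-yaw",np.degrees(np.arctan2(l[1],l[0]))-90)
mid=(hi+lo)/2;mid[2]=.035
u=np.array([np.cos(yaw)*np.cos(np.radians(8)),np.sin(yaw)*np.cos(np.radians(8)),np.sin(np.radians(8))]);v=np.array([-np.sin(yaw),np.cos(yaw),0]);n=np.cross(u,v)
for nm,p,h in [("tubeL",(141,292),.045),("tubeR",(378,223),.045),("tab",(305,488),.045),("frameLowcorner",(215,522),.008),("frameLowR",(465,448),.008)]:
    P=plane(C,f(*p),mid+h*n,n);q=P-mid;print(nm,np.round(P,4),"along",np.round(q@u,4),"across",np.round(q@v,4))
for nm,p,z in [("A",(610,75),.047),("B",(660,35),.047),("Clow",(727,100),.005),("Dlow",(675,160),.005),("ctr",(668,95),.03)]:
    print(nm,np.round(plane(C,g(*p),[0,0,z]),4))
im=cv2.imread("pics/scene0.png");o=cv2.resize(im[225:285,335:395],None,fx=8,fy=8,interpolation=cv2.INTER_CUBIC)
cv2.imwrite("pics/crop2.png",o)
```

```text
[[0.6919 0.4034 0.0545]
 [0.7518 0.2142 0.0545]
 [0.4928 0.1324 0.0155]
 [0.4321 0.3203 0.0155]]
len 0.27498103939322593 0.19848745520464847 0.19741842855126643
yaw 17.631823659001824 mid [0.59216155 0.26755267 0.035     ]
y-yaw 17.73052967615034
tubeL [0.5915 0.3422 0.0835] along 0.0285 across 0.0714
tubeR [0.633  0.2039 0.0832] along 0.0262 across -0.073
tab [0.4778 0.2454 0.0642] along -0.1105 across 0.0136
frameLowcorner [0.4613 0.3066 0.0272] along -0.1128 across 0.0768
frameLowR [0.5061 0.1569 0.0268] along -0.1156 across -0.0794
A [ 0.5321 -0.142   0.047 ]
B [ 0.5563 -0.1726  0.047 ]
Clow [ 0.5226 -0.218   0.005 ]
Dlow [ 0.4854 -0.185   0.005 ]
ctr [ 0.5223 -0.1786  0.03  ]
```

View pics/crop2.png

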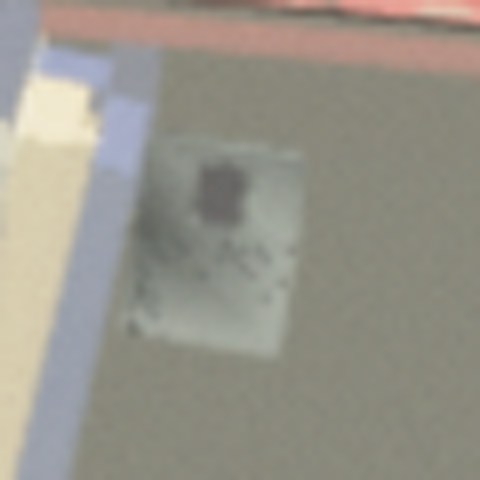

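The scene crop shows a grey quadrilateral at about (362,255) with a dark mark on it. I'll check it and the tab with a closer wrist view. First move: rise and turn the base towards the chock.

Run:
```python
from h import *
print(proj(cam("scene"),[.522,-.18,.03]))
s=robot.state();T=R.from_rotvec(s["eef_rot"]).as_matrix();print(np.round(T,3))
# tool-frame displacement to point above ramp mid low side, and chock
for P in ([.50,.24,.33],[.47,-.15,.27]): print(np.round(1000*T.T@(np.array(P)-s["tcp_pos"])))
u=np.array([np.cos(np.radians(17.7)),np.sin(np.radians(17.7)),0]);print("ramp u in tool",T.T@u)
```

```text
[361.4151387  249.13563773]
[[-0.972  0.236 -0.001]
 [ 0.236  0.972 -0.001]
 [ 0.    -0.002 -1.   ]]
[-429. -199.  -99.]
[-492. -585.  -39.]
ramp u in tool [-0.85422407  0.51990413 -0.00096497]
```

```bash
python3 -m jog '[{"travel":[-54,-25,-12],"delta_rot":[0,0,0],"hand":1},{"travel":[-54,-25,-12],"delta_rot":[0,0,0],"hand":1},{"travel":[-54,-25,-12],"delta_rot":[0,0,0],"hand":1},{"travel":[-54,-25,-12],"delta_rot":[0,0,0],"hand":1},{"travel":[-54,-25,-12],"delta_rot":[0,0,0],"hand":1},{"travel":[-54,-25,-12],"delta_rot":[0,0,0],"hand":1},{"travel":[-54,-25,-12],"delta_rot":[0,0,0],"hand":1},{"travel":[-54,-25,-12],"delta_rot":[0,0,0],"hand":1}]'
python3 -m jog '[{"travel":[0,0,0],"delta_rot":[0,0,-10.4],"hand":1},{"travel":[0,0,0],"delta_rot":[0,0,-10.4],"hand":1},{"travel":[0,0,0],"delta_rot":[0,0,-10.4],"hand":1},{"travel":[0,0,0],"delta_rot":[0,0,0],"hand":1}]'
python3 - <<'E'
from h import *
import json
s=robot.state();im=robot.grab_frame("wrist")[:,:,::-1];cv2.imwrite("pics/w1.png",im)
json.dump({k:np.array(s[k]).tolist() for k in("tcp_pos","eef_rot")},open("w1.json","w"))
T=R.from_rotvec(s["eef_rot"]).as_matrix();print(np.round(T,3))
print(np.round(1000*T.T@(np.array([.50,-.17,.27])-s["tcp_pos"])))
E
```

```text
time: 1.1
tcp_pos: [0.5034, 0.2369, 0.3274]
eef_rot: [-0.373, -3.119, -0.0]
ft_force: [0.4, 0.2, 0.3]
width: 0.0852
grip_force: 0.0
time: 1.6
tcp_pos: [0.5021, 0.2383, 0.3268]
eef_rot: [0.476, -3.104, 0.0]
ft_force: [-0.1, -0.4, -0.6]
width: 0.0855
grip_force: 0.0
[[-0.954 -0.3   -0.001]
 [-0.3    0.954 -0.   ]
 [ 0.001  0.    -1.   ]]
[ 124. -389.   57.]
```

View pics/w1.png

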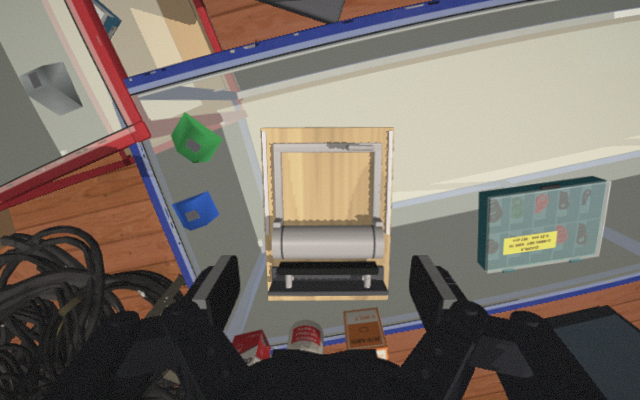

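The wrist view shows the ramp straight on, with the board corners at (264,128), (393,128), (388,298) and (268,298). The tube spans x=275..383 at y≈241, the tab is at (362,148), and the grey chock is at (52,88).

```bash
python3 -m jog '[{"travel":[15,-58,5],"delta_rot":[0,0,0],"hand":1},{"travel":[15,-58,5],"delta_rot":[0,0,0],"hand":1},{"travel":[15,-58,5],"delta_rot":[0,0,0],"hand":1},{"travel":[15,-58,5],"delta_rot":[0,0,0],"hand":1},{"travel":[15,-58,5],"delta_rot":[0,0,0],"hand":1},{"travel":[15,-58,20],"delta_rot":[0,0,0],"hand":1},{"travel":[15,-58,30],"delta_rot":[0,0,0],"hand":1},{"travel":[0,0,30],"delta_rot":[0,0,0],"hand":1}]'
python3 - <<'E'
from h import *
import json
s=robot.state();im=robot.grab_frame("wrist")[:,:,::-1];cv2.imwrite("pics/w2.png",im)
json.dump({k:np.array(s[k]).tolist() for k in("tcp_pos","eef_rot")},open("w2.json","w"))
# ramp from w1
C=cam("wrist",json.load(open("w1.json")))
b=[plane(C,p,[0,0,z]) for p,z in [((264,128),.0155),((393,128),.0155),((388,298),.0545),((268,298),.0545)]]
print(np.round(b,4))
print(np.round([plane(C,(275,241),[0,0,.088]),plane(C,(383,241),[0,0,.088]),plane(C,(362,148),[0,0,.065])],4))
E
```

```text
time: 2.65
tcp_pos: [0.5247, -0.1798, 0.2236]
eef_rot: [-0.467, 3.106, -0.002]
ft_force: [0.2, -0.2, -0.5]
width: 0.0854
grip_force: 0.0
[[0.4878 0.1396 0.0155]
 [0.4298 0.3232 0.0155]
 [0.6876 0.4078 0.0545]
 [0.7474 0.2183 0.0545]]
[[0.6249 0.2042 0.088 ]
 [0.5789 0.3498 0.088 ]
 [0.4669 0.2809 0.065 ]]
```

View pics/w2.png

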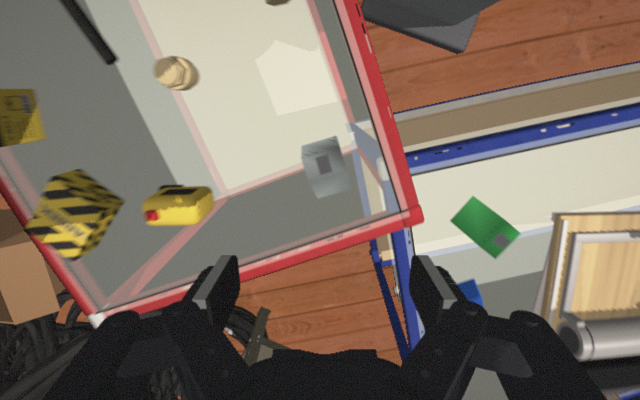

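Wrist view 2 shows the chock at (303–348, 138–197), with a dark recess at (324,164). I'll enlarge it to find which end is the toe.

Run:
```python
import cv2,numpy as np
im=cv2.imread("pics/w2.png")[125:210,290:360]
a=cv2.resize(im,None,fx=7,fy=7,interpolation=cv2.INTER_CUBIC)
a=cv2.convertScaleAbs(a,alpha=1.6,beta=-60)
cv2.imwrite("pics/crop3.png",a);print(a.shape)
```

```text
(595, 490, 3)
```

View pics/crop3.png

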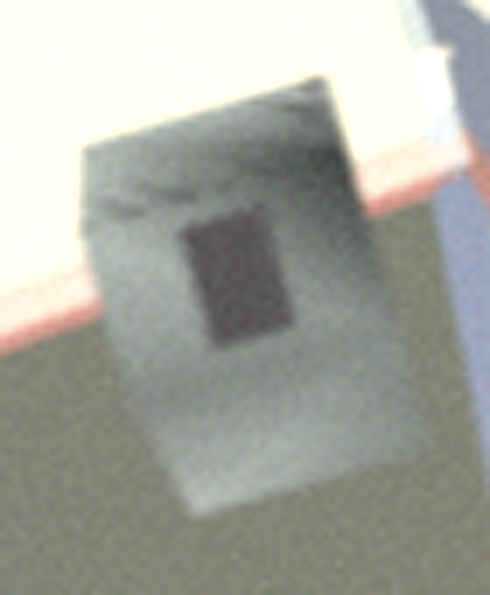

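The near edge (85,148)–(322,78) is the back foot. The bend at (90,230) is the rear top edge, and the section widens there as higher parts would. The far edge (195,515)–(425,450) is the toe, so the toe points down in the image (tool −x).

Run:
```python
from h import *
import json
C=cam("wrist",json.load(open("w2.json")))
g=lambda u,v:(290+(u+.5)/7-.5,125+(v+.5)/7-.5)
p=[plane(C,g(*q),[0,0,.005]) for q in [(85,148),(322,78),(425,450),(195,515)]]
t=[plane(C,g(*q),[0,0,.047]) for q in [(88,232),(365,155)]]
print(np.round(p,4),np.round(t,4))
bk=(p[0]+p[1])/2;to=(p[2]+p[3])/2;d=to-bk;print("len",np.linalg.norm(d),"w",np.linalg.norm(p[0]-p[1]),np.linalg.norm(p[2]-p[3]),np.linalg.norm(t[0]-t[1]))
yaw=np.degrees(np.arctan2(d[1],d[0]));
e=(p[0]-p[1])/2+(p[3]-p[2])/2;e2=np.degrees(np.arctan2(e[1],e[0]));print("yaw",yaw,"edge yaw",e2)
s=robot.state();T=R.from_rotvec(s["eef_rot"]).as_matrix();print("tool x yaw",np.degrees(np.arctan2(T[1,0],T[0,0])),s["joints"][5],T[:,2])
c=(bk+to)/2;print("origin",c)
for y in (yaw,e2+90,):
  print(np.round(1000*T.T@(c-s["tcp_pos"])))
```

```text
[[ 0.5047 -0.2146  0.005 ]
 [ 0.4813 -0.1793  0.005 ]
 [ 0.5387 -0.1413  0.005 ]
 [ 0.5627 -0.1773  0.005 ]] [[ 0.5103 -0.2093  0.047 ]
 [ 0.4865 -0.1723  0.047 ]]
len 0.06887899805207848 w 0.042371681622712716 0.04325932538791052 0.044063919986876005
yaw 33.09038996577835 edge yaw -56.387467201154344
tool x yaw -162.79402556598419 -0.760727852917145 [-0.005483    0.00270284 -0.99998132]
origin [ 0.52184895 -0.17813296  0.005     ]
[ -0.  -2. 214.]
[ -0.  -2. 214.]
```

```bash
python3 -m jog '[{"travel":[0,0,30],"delta_rot":[0,0,-8],"hand":0.72},{"travel":[0,0,30],"delta_rot":[0,0,-8],"hand":0.72},{"travel":[10,-2,40],"delta_rot":[0,0,0],"hand":0.72},{"travel":[0,0,40],"delta_rot":[0,0,0],"hand":0.72},{"travel":[0,0,0],"delta_rot":[0,0,0],"hand":0.72}]'
python3 - <<'E'
from h import *
s=robot.state();T=R.from_rotvec(s["eef_rot"]).as_matrix()
print("toe yaw",np.degrees(np.arctan2(-T[1,0],-T[0,0])),T[:,2])
y=np.radians(33.2);tg=np.array([.5218-.010*np.cos(y),-.1781-.010*np.sin(y),.014])
print(np.round(1000*T.T@(tg-s["tcp_pos"]),1))
E
```

```text
time: 3.32
tcp_pos: [0.515, -0.1812, 0.0825]
eef_rot: [0.905, -3.004, -0.007]
ft_force: [-0.9, -0.3, 0.2]
width: 0.0611
grip_force: 0.0
toe yaw 33.52703826146629 [-0.00553394  0.00292982 -0.9999804 ]
[ 2.4 -1.5 68.5]
```

```bash
python3 -m jog '[{"travel":[2,-1.5,30],"delta_rot":[0,0,0],"hand":0.72},{"travel":[0,0,26],"delta_rot":[0,0,0],"hand":0.72},{"travel":[0,0,12],"delta_rot":[0,0,0],"hand":0.72},{"travel":[0,0,0],"delta_rot":[0,0,0],"hand":0.3},{"travel":[0,0,0],"delta_rot":[0,0,0],"hand":0.3},{"travel":[0,0,0],"delta_rot":[0,0,0],"hand":0.3},{"travel":[0,0,0],"delta_rot":[0,0,0],"hand":0.3},{"travel":[0,0,0],"delta_rot":[0,0,0],"hand":0.3}]' 60
```

```text
time: 4.32
tcp_pos: [0.5171, -0.1855, 0.0174]
eef_rot: [-0.907, 3.007, -0.001]
ft_force: [-0.9, 0.5, 6.2]
width: 0.0433
grip_force: 63.7
```

```bash
python3 -m jog '[{"travel":[0,0,-15],"delta_rot":[0,0,0],"hand":0.3},{"travel":[0,0,-50],"delta_rot":[0,0,0],"hand":0.3},{"travel":[0,0,-55],"delta_rot":[0,0,0],"hand":0.3},{"travel":[0,0,-55],"delta_rot":[0,0,0],"hand":0.3},{"travel":[0,0,0],"delta_rot":[0,0,8],"hand":0.3},{"travel":[0,0,0],"delta_rot":[0,0,7.7],"hand":0.3},{"travel":[0,0,0],"delta_rot":[0,-8,0],"hand":0.3},{"travel":[0,0,0],"delta_rot":[0,0,0],"hand":0.3}]'
cat > rp.py <<'E'
from h import *
y=np.radians(17.6);a=np.radians(8)
u=np.array([np.cos(y)*np.cos(a),np.sin(y)*np.cos(a),np.sin(a)]);v=np.array([-np.sin(y),np.cos(y),0]);n=np.cross(u,v)
mid=np.array([.590,.270,.035]);Rt=np.c_[-u,v,-n]
def rep():
    s=robot.state();T=R.from_rotvec(s["eef_rot"]).as_matrix();q=s["tcp_pos"]-mid
    f=np.array(s["ft_force"]);print("t",s["time"],"TCP along/across/above mm",np.round(1e3*np.array([q@u,q@v,q@n]),1),"F u,v,n",np.round([f@u,f@v,f@n],1),"rot needed",np.round(np.degrees(R.from_matrix(T.T@Rt).as_rotvec()),1),"w",round(s["width"],4),"grip",round(s["grip_force"]))
    return s,T
E
python3 - <<'E'
from rp import *
s,T=rep();tg=mid-.050*u+.085*n
print(np.round(1e3*T.T@(tg-s["tcp_pos"])))
E
```

```text
time: 5.32
tcp_pos: [0.5136, -0.1849, 0.1911]
eef_rot: [-0.464, 2.971, 0.034]
ft_force: [0.4, 0.1, -3.6]
width: 0.0429
grip_force: 62.8
t 5.325 TCP along/across/above mm [-186.6 -410.5  183.9] F u,v,n [-0.1  0.  -3.7] rot needed [ 0.1 -0.2  0.1] w 0.0429 grip 63
[-138.  410.   99.]
```

```bash
python3 -m jog '[{"travel":[-20,50,0],"delta_rot":[0,0,0],"hand":0.3},{"travel":[-20,58,0],"delta_rot":[0,0,0],"hand":0.3},{"travel":[-20,58,0],"delta_rot":[0,0,0],"hand":0.3},{"travel":[-20,58,0],"delta_rot":[0,0,0],"hand":0.3},{"travel":[-20,58,0],"delta_rot":[0,0,0],"hand":0.3},{"travel":[-20,58,15],"delta_rot":[0,0,0],"hand":0.3},{"travel":[-18,58,30],"delta_rot":[0,0,0],"hand":0.3},{"travel":[0,12,40],"delta_rot":[0,0,0],"hand":0.3}]'
python3 -m jog '[{"travel":[0,0,0],"delta_rot":[0,0,0],"hand":0.3}]'
python3 - <<'E'
from rp import *
import json
s,T=rep()
json.dump({k:np.array(s[k]).tolist() for k in("tcp_pos","eef_rot")},open("w3.json","w"))
cv2.imwrite("pics/w3.png",robot.grab_frame("wrist")[:,:,::-1])
E
```

```text
time: 6.32
tcp_pos: [0.5333, 0.2497, 0.1299]
eef_rot: [-0.474, 2.962, 0.033]
ft_force: [-0.6, -1.1, -4.3]
width: 0.043
grip_force: 63.5
time: 6.45
tcp_pos: [0.5287, 0.2459, 0.1256]
eef_rot: [-0.472, 2.974, 0.03]
ft_force: [-0.6, -0.2, -3.7]
width: 0.0429
grip_force: 63.3
t 6.45 TCP along/across/above mm [-52.4  -4.5  98.9] F u,v,n [-1.2  0.  -3.6] rot needed [ 0.  -0.5  0.4] w 0.0429 grip 63
```

View pics/w3.png

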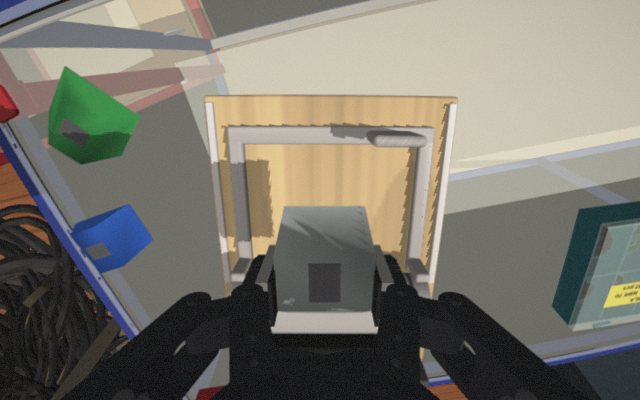

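The view shows the chock in the gripper over the ramp, with surface edges at rows 207, about 305–310 and 332. The tab is at (400,138) and the posts are at (243,268) and (415,268). I'll check the chock's direction by projecting its known outline both ways.

Run:
```python
from h import *
import json
st=json.load(open("w3.json"));C=cam("wrist",st);T=R.from_rotvec(st["eef_rot"]).as_matrix();p=np.array(st["tcp_pos"])
for nm,sg,c0 in(("B toe away",-1,-8),("A toe to cam",1,8)):
  for q,cx,h in(("backfoot",-35,0),("topback",-26,42),("topfront",2,42),("toe",34,0)):
    print(nm,q,[np.round(proj(C,p+T@np.array([sg*(cx-c0),w,12.4-h])/1e3)).tolist() for w in(-22,22)])
```

```text
B toe away backfoot [[284.0, 203.0], [364.0, 204.0]]
B toe away topback [[272.0, 255.0], [375.0, 256.0]]
B toe away topfront [[276.0, 309.0], [372.0, 309.0]]
B toe away toe [[289.0, 307.0], [359.0, 307.0]]
A toe to cam backfoot [[289.0, 309.0], [359.0, 309.0]]
A toe to cam topback [[279.0, 350.0], [369.0, 350.0]]
A toe to cam topfront [[275.0, 302.0], [372.0, 302.0]]
A toe to cam toe [[284.0, 205.0], [364.0, 205.0]]
```

Run:
```python
from h import *
s=robot.state();p=np.array(s["tcp_pos"])
sc=robot.grab_frame("scene")[:,:,::-1];cv2.imwrite("pics/s3.png",sc)
x,y=proj(cam("scene"),p).astype(int);print(x,y)
w=cv2.imread("pics/w3.png")[195:345,255:395]
A=cv2.resize(w,(420,450),interpolation=cv2.INTER_CUBIC);A=cv2.convertScaleAbs(A,alpha=1.5,beta=-20)
B=cv2.resize(sc[y-50:y+50,x-40:x+37],(385,500),interpolation=cv2.INTER_CUBIC)
o=np.zeros((500,800,3),np.uint8);o[:450,:410]=A[:,:410];o[:,415:]=B;cv2.imwrite("pics/crop4.png",o)
```

```text
239 129
```

View pics/crop4.png

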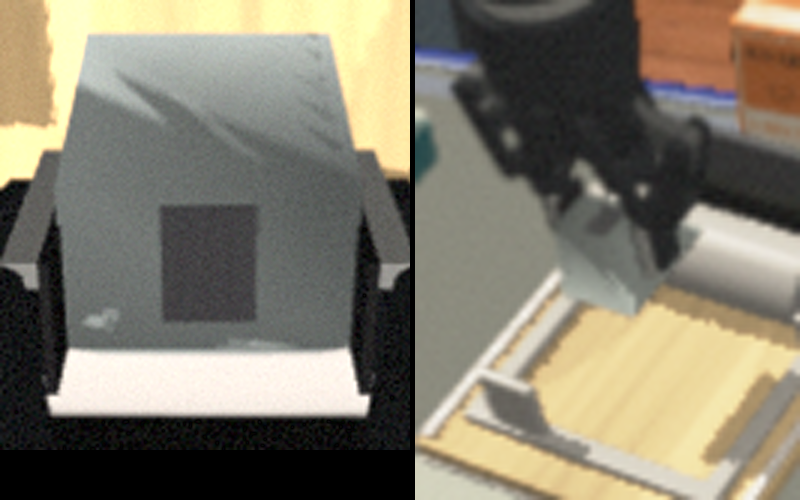

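The crop matches the toe-up-slope outline to within 2 px: widest at row 255, narrowing to row 311, with the tube behind. The chock is well gripped, so I'll lower it to the board.

```bash
python3 -m jog '[{"travel":[0,4.5,25],"delta_rot":[0,-0.3,0.3],"hand":0.3},{"travel":[0,0,30],"delta_rot":[0,0,0],"hand":0.3},{"travel":[0,0,20],"delta_rot":[0,0,0],"hand":0.3},{"travel":[0,0,3],"delta_rot":[0,0,0],"hand":0.3},{"travel":[0,0,0],"delta_rot":[0,0,0],"hand":0.3},{"travel":[0,0,0],"delta_rot":[0,0,0],"hand":0.3}]'
python3 -c "
from rp import *
rep()"
```

```text
time: 7.3
tcp_pos: [0.5421, 0.2529, 0.0532]
eef_rot: [-0.457, 2.961, 0.035]
ft_force: [-0.1, 1.3, -4.2]
width: 0.043
grip_force: 63.4
t 7.3 TCP along/across/above mm [-47.8  -1.9  25.1] F u,v,n [-0.3  1.3 -4.2] rot needed [ 0.   0.4 -0.1] w 0.043 grip 63
```

```bash
python3 -m jog '[{"travel":[0,2,5],"delta_rot":[0,0,0],"hand":0.3},{"travel":[0,0,3],"delta_rot":[0,0,0],"hand":0.3},{"travel":[0,0,0],"delta_rot":[0,0,0],"hand":0.3}]'
python3 -c "
from rp import *
rep()"
python3 -m jog '[{"travel":[0,0,2],"delta_rot":[0,0,0],"hand":0.3},{"travel":[0,0,0],"delta_rot":[0,0,0],"hand":0.3}]'
python3 -c "
from rp import *
rep()"
```

```text
time: 7.68
tcp_pos: [0.541, 0.255, 0.0432]
eef_rot: [-0.458, 2.964, 0.034]
ft_force: [0.4, -1.1, -3.8]
width: 0.043
grip_force: 63.4
t 7.675 TCP along/across/above mm [-49.6   0.6  15.3] F u,v,n [-0.5 -1.2 -3.8] rot needed [ 0.   0.3 -0. ] w 0.043 grip 63
time: 7.92
tcp_pos: [0.5415, 0.2551, 0.0414]
eef_rot: [-0.458, 2.964, 0.034]
ft_force: [-0.8, -0.2, -3.9]
width: 0.0432
grip_force: 63.4
t 7.925 TCP along/across/above mm [-49.3   0.5  13.4] F u,v,n [-1.4  0.1 -3.8] rot needed [ 0.   0.3 -0. ] w 0.0432 grip 63
```

```bash
python3 -m jog '[{"travel":[0,0,1],"delta_rot":[0,0,0],"hand":0.3},{"travel":[0,0,0],"delta_rot":[0,0,0],"hand":0.3}]' | grep ft
python3 -m jog '[{"travel":[0,0,1],"delta_rot":[0,0,0],"hand":0.3},{"travel":[0,0,0],"delta_rot":[0,0,0],"hand":0.3}]' |grep ft
python3 -c "
from rp import *
rep()"
```

```text
ft_force: [0.1, 0.8, -3.4]
ft_force: [-2.6, -0.5, 3.7]
t 8.425 TCP along/across/above mm [-49.    0.4  12.3] F u,v,n [-2.1  0.4  4.1] rot needed [ 0.   0.3 -0. ] w 0.0431 grip 65
```

```bash
python3 -m jog '[{"travel":[0,0,-0.5],"delta_rot":[0,0,0],"hand":0.3},{"travel":[-5,0,0],"delta_rot":[0,0,0],"hand":0.3},{"travel":[-5,0,0],"delta_rot":[0,0,0],"hand":0.3},{"travel":[-2,0,0],"delta_rot":[0,0,0],"hand":0.3},{"travel":[0,0,0],"delta_rot":[0,0,0],"hand":0.3}]' >/dev/null
python3 -c "
from rp import *
rep()"
python3 -m jog '[{"travel":[-2,0,0],"delta_rot":[0,0,0],"hand":0.3},{"travel":[-2,0,0],"delta_rot":[0,0,0],"hand":0.3},{"travel":[-2,0,0],"delta_rot":[0,0,0],"hand":0.3},{"travel":[0,0,0],"delta_rot":[0,0,0],"hand":0.3}]' >/dev/null
python3 -c "
from rp import *
rep()"
```

```text
t 9.05 TCP along/across/above mm [-48.8   0.5  12.4] F u,v,n [-29.8  -2.   35.8] rot needed [-0.  -0.8  0. ] w 0.0429 grip 69
t 9.55 TCP along/across/above mm [-38.5   0.7  12.4] F u,v,n [-0.7  0.8 -3.4] rot needed [ 0.  -0.4  0. ] w 0.0432 grip 64
```

```bash
for i in 1 2 ; do python3 -m jog '[{"travel":[-2,0,0],"delta_rot":[0,0,0],"hand":0.3},{"travel":[0,0,0],"delta_rot":[0,0,0],"hand":0.3}]' >/dev/null
python3 -c "
from rp import *
rep()"; done
```

```text
t 9.8 TCP along/across/above mm [-28.5   0.5  12.3] F u,v,n [-1.8  0.7  1.7] rot needed [ 0.   0.3 -0. ] w 0.043 grip 64
t 10.05 TCP along/across/above mm [-28.4   0.5  12.2] F u,v,n [-5.5 -0.1  6.4] rot needed [ 0.   0.1 -0. ] w 0.043 grip 65
```

```bash
python3 -m jog '[{"travel":[0,0,-0.7],"delta_rot":[0,0,0],"hand":0.3},{"travel":[0,0,0],"delta_rot":[0,0,0],"hand":0.3},{"travel":[0,0,0],"delta_rot":[0,0,0],"hand":0.85},{"travel":[0,0,0],"delta_rot":[0,0,0],"hand":0.85},{"travel":[0,0,-10],"delta_rot":[0,0,0],"hand":0.85},{"travel":[0,0,-25],"delta_rot":[0,0,0],"hand":0.85},{"travel":[0,0,-25],"delta_rot":[0,0,0],"hand":0.85},{"travel":[0,0,0],"delta_rot":[0,0,0],"hand":0.85}]' >/dev/null
python3 - <<'E'
from rp import *
s,T=rep()
cv2.imwrite("pics/w5.png",robot.grab_frame("wrist")[:,:,::-1][180:400,200:460])
cv2.imwrite("pics/s5.png",robot.grab_frame("scene")[:,:,::-1][100:200,190:310])
E
python3 -m jog '[{"travel":[20,0,0],"delta_rot":[0,0,0],"hand":0},{"travel":[24,0,0],"delta_rot":[0,0,0],"hand":0},{"travel":[0,0,0],"delta_rot":[0,0,0],"hand":0},{"travel":[0,0,0],"delta_rot":[0,0,0],"hand":0},{"travel":[0,0,0],"delta_rot":[0,0,0],"hand":0},{"travel":[0,0,0],"delta_rot":[0,0,0],"hand":0}]'
python3 - <<'E'
from rp import *
import json
s,T=rep()
json.dump({k:np.array(s[k]).tolist() for k in("tcp_pos","eef_rot")},open("w6.json","w"))
w=robot.grab_frame("wrist")[:,:,::-1];cv2.imwrite("pics/w6.png",w)
E
```

```text
t 11.05 TCP along/across/above mm [-25.    0.5  75.7] F u,v,n [ 0.7 -0.3  0.7] rot needed [ 0.   0.6 -0. ] w 0.0724 grip 0
time: 11.9
tcp_pos: [0.5134, 0.2461, 0.0971]
eef_rot: [-0.458, 2.963, 0.034]
ft_force: [-0.4, 1.0, -0.2]
width: -0.0001
grip_force: 0.0
t 11.9 TCP along/across/above mm [-70.8   0.4  72.7] F u,v,n [-0.1  1.1 -0.1] rot needed [ 0.   0.3 -0. ] w -0.0001 grip 0
```

View pics/w6.png

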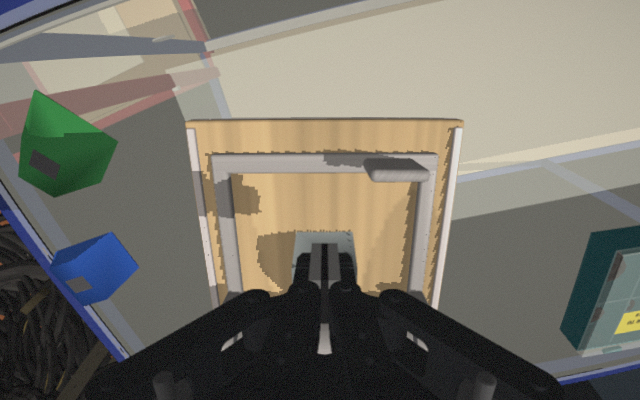

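The chock stands square on the board, with its back foot at (295–355, 232). The fingers are shut above it and the tab is at (397,172). That was my last view, so I go on with numbers only.

Run:
```python
from rp import *
import json
C=cam("wrist",json.load(open("w6.json")))
for nm,px,h in(("back foot",(325,232),0),("L",(294.5,232),0),("R",(355.5,232),0),("tab L",(363,169),.045),("tab R",(429,169),.045),("tab near edge",(397,160),.045),("tab far edge",(397,180),.045),("bar inner",(300,172),.008),("board low end",(325,119),0),("bar innerL",(231,200),.008),("barinnerR",(419,200),.008)):
    q=plane(C,px,mid+h*n,n)-mid;print(nm,np.round([1e3*q@u,1e3*q@v],1))
```

```text
back foot [-52.7   1.2]
L [-52.7 -22.9]
R [-52.7  25.3]
tab L [-113.7   23.1]
tab R [-113.9   61.9]
tab near edge [-119.1   42.6]
tab far edge [-107.2   43.5]
bar inner [-103.1  -16.6]
board low end [-139.2    1.1]
bar innerL [-82.1 -68. ]
barinnerR [-82.2  70.4]
```

```bash
python3 -m jog '[{"travel":[4,0.5,25],"delta_rot":[0,0,0],"hand":0},{"travel":[0,0,25],"delta_rot":[0,0,0],"hand":0},{"travel":[0,0,14],"delta_rot":[0,0,0],"hand":0},{"travel":[0,0,0],"delta_rot":[0,0,0],"hand":0}]' >/dev/null
python3 -c "
from rp import *
rep()"
python3 -m jog '[{"travel":[-2,0,0],"delta_rot":[0,0,0],"hand":0},{"travel":[-2,0,0],"delta_rot":[0,0,0],"hand":0},{"travel":[-2,0,0],"delta_rot":[0,0,0],"hand":0},{"travel":[-2,0,0],"delta_rot":[0,0,0],"hand":0},{"travel":[0,0,0],"delta_rot":[0,0,0],"hand":0}]' >/dev/null
python3 -c "
from rp import *
rep()"
```

```text
t 12.45 TCP along/across/above mm [-75.9   0.9   7.9] F u,v,n [-0.2  0.7 -0. ] rot needed [ 0.   0.2 -0. ] w 0.0002 grip 0
t 13.075 TCP along/across/above mm [-66.8   1.    8.9] F u,v,n [-0.6  0.8 -0.1] rot needed [ 0.   0.3 -0. ] w 0.0004 grip 0
```

```bash
for i in 1 2 3 4; do python3 -m jog '[{"travel":[-1.2,0,0.3],"delta_rot":[0,0,0],"hand":0},{"travel":[-1.2,0,0],"delta_rot":[0,0,0],"hand":0},{"travel":[0,0,0],"delta_rot":[0,0,0],"hand":0}]' >/dev/null
python3 -c "
from rp import *
rep()"; done
```

```text
t 13.45 TCP along/across/above mm [-64.6   1.    8.4] F u,v,n [ 1.  -0.3  0.4] rot needed [ 0.   0.3 -0. ] w 0.0001 grip 0
t 13.825 TCP along/across/above mm [-62.6   1.    8.1] F u,v,n [-1.3  0.7  0.5] rot needed [ 0.   0.3 -0. ] w 0.0002 grip 0
t 14.2 TCP along/across/above mm [-62.5   1.    7.7] F u,v,n [-6.7  0.6  5.9] rot needed [ 0.  0. -0.] w 0.0004 grip 4
t 14.575 TCP along/across/above mm [-62.4   1.    7.2] F u,v,n [-11.3  -0.5  11. ] rot needed [ 0.  -0.2 -0. ] w -0.0001 grip 7
```

```bash
python3 -m jog '[{"travel":[0,0,-1.2],"delta_rot":[0,0,0],"hand":0},{"travel":[0,0,0],"delta_rot":[0,0,0],"hand":0}]' >/dev/null
python3 -c "
from rp import *
rep()"
for i in 1 2 3; do python3 -m jog '[{"travel":[-1,0,0],"delta_rot":[0,0,0],"hand":0},{"travel":[0,0,0],"delta_rot":[0,0,0],"hand":0}]' >/dev/null
python3 -c "
from rp import *
rep()"; done
```

```text
t 14.825 TCP along/across/above mm [-59.2   1.    8.2] F u,v,n [-4.1 -0.1 -1.7] rot needed [ 0.   0.1 -0. ] w 0.0003 grip 2
t 15.075 TCP along/across/above mm [-56.6   0.9   8.6] F u,v,n [-4.2 -0.2 -1.7] rot needed [ 0.   0.3 -0. ] w 0.0001 grip 2
t 15.325 TCP along/across/above mm [-55.3   0.9   8.8] F u,v,n [-3.3 -0.5 -2.2] rot needed [ 0.   0.3 -0. ] w 0.0004 grip 2
t 15.575 TCP along/across/above mm [-54.4   1.    8.8] F u,v,n [-3.8 -0.1 -0.9] rot needed [ 0.   0.3 -0. ] w 0.0001 grip 2
```

```bash
for i in 1 2 3 4; do python3 -m jog '[{"travel":[-1,0,0],"delta_rot":[0,0,0],"hand":0},{"travel":[-1,0,0],"delta_rot":[0,0,0],"hand":0},{"travel":[0,0,0],"delta_rot":[0,0,0],"hand":0}]' >/dev/null
python3 -c "
from rp import *
rep()"; done
```

```text
t 15.95 TCP along/across/above mm [-52.4   0.9   8.8] F u,v,n [-3.9 -0.7 -0.4] rot needed [ 0.   0.3 -0. ] w -0.0001 grip 2
t 16.325 TCP along/across/above mm [-52.3   1.    8.7] F u,v,n [-8.6 -0.5  3.1] rot needed [ 0.   0.1 -0. ] w 0.0001 grip 4
t 16.7 TCP along/across/above mm [-52.3   1.    8.6] F u,v,n [-11.7  -0.4   8.6] rot needed [ 0.  -0.1 -0. ] w 0.0 grip 7
t 17.075 TCP along/across/above mm [-52.2   1.    8.6] F u,v,n [-16.2  -0.8  13. ] rot needed [ 0.  -0.2 -0. ] w -0.0002 grip 9
```

```bash
python3 -m jog '[{"travel":[4,0,-1.5],"delta_rot":[0,0,0],"hand":0},{"travel":[0,0,0],"delta_rot":[0,0,0],"hand":0}]' >/dev/null
python3 -c "
from rp import *
rep()"
for i in 1 2 3 4; do python3 -m jog '[{"travel":[-1,0,0],"delta_rot":[0,0,0],"hand":0},{"travel":[0,0,0],"delta_rot":[0,0,0],"hand":0}]' >/dev/null
python3 -c "
from rp import *
rep()"; done
```

```text
t 17.325 TCP along/across/above mm [-51.8   1.   10.2] F u,v,n [-6.6  0.1  1.9] rot needed [ 0.   0.2 -0. ] w 0.0001 grip 4
t 17.575 TCP along/across/above mm [-51.7   1.   10.1] F u,v,n [-9.  -1.1  4.2] rot needed [ 0.   0.1 -0. ] w -0.0003 grip 5
t 17.825 TCP along/across/above mm [-51.7   1.   10.1] F u,v,n [-11.3   0.7   7.4] rot needed [ 0. -0. -0.] w -0.0002 grip 6
t 18.075 TCP along/across/above mm [-51.7   1.   10.1] F u,v,n [-13.5  -1.5   9.4] rot needed [ 0.  -0.1 -0. ] w 0.0001 grip 8
t 18.325 TCP along/across/above mm [-51.6   1.   10. ] F u,v,n [-15.5  -0.   11.8] rot needed [ 0.  -0.2 -0. ] w -0.0005 grip 9
```

```bash
python3 -m jog '[{"travel":[4,0,-0.5],"delta_rot":[0,0,0],"hand":0},{"travel":[0,0,0],"delta_rot":[0,0,0],"hand":0}]' >/dev/null
python3 -c "
from rp import *
rep()"
for i in 1 2 3 4; do python3 -m jog '[{"travel":[-0.8,0,-0.4],"delta_rot":[0,0,0],"hand":0},{"travel":[0,0,0],"delta_rot":[0,0,0],"hand":0}]' >/dev/null
python3 -c "
from rp import *
rep()"; done
```

```text
t 18.575 TCP along/across/above mm [-51.7   1.   10.7] F u,v,n [-6.7  1.1  1.4] rot needed [ 0.   0.2 -0. ] w -0.0001 grip 4
t 18.825 TCP along/across/above mm [-51.5   1.   10.7] F u,v,n [-7.4  0.4  0.3] rot needed [ 0.   0.1 -0. ] w 0.0002 grip 4
t 19.075 TCP along/across/above mm [-51.3   1.   10.8] F u,v,n [-8.1  0.4 -1.7] rot needed [ 0.  0. -0.] w 0.0001 grip 4
t 19.325 TCP along/across/above mm [-51.1   1.   11. ] F u,v,n [-8.4 -0.2 -1.6] rot needed [ 0. -0. -0.] w -0.0 grip 4
t 19.575 TCP along/across/above mm [-50.9   1.   11.3] F u,v,n [-9.9 -0.6 -1.4] rot needed [ 0.  -0.1 -0. ] w -0.0001 grip 5
```

```bash
for i in 1 2 3; do python3 -m jog '[{"travel":[-0.8,0,-0.3],"delta_rot":[0,0,0],"hand":0},{"travel":[0,0,0],"delta_rot":[0,0,0],"hand":0},{"travel":[0,0,0],"delta_rot":[0,0,0],"hand":0}]' >/dev/null
python3 -c "
from rp import *
rep();rep()"; done
```

```text
t 19.95 TCP along/across/above mm [-50.7   1.   11.4] F u,v,n [-10.2  -0.7  -0.4] rot needed [ 0.  -0.1 -0. ] w 0.0002 grip 5
t 19.95 TCP along/across/above mm [-50.7   1.   11.4] F u,v,n [-10.2  -0.7  -0.4] rot needed [ 0.  -0.1 -0. ] w 0.0002 grip 5
t 20.325 TCP along/across/above mm [-50.6   1.   11.5] F u,v,n [-11.2  -0.   -0.3] rot needed [ 0.  -0.2 -0. ] w -0.0003 grip 6
t 20.325 TCP along/across/above mm [-50.6   1.   11.5] F u,v,n [-11.2  -0.   -0.3] rot needed [ 0.  -0.2 -0. ] w -0.0003 grip 6
t 20.7 TCP along/across/above mm [-50.3   1.   11.7] F u,v,n [-11.5   0.5  -1.1] rot needed [ 0.  -0.3 -0. ] w 0.0002 grip 6
t 20.7 TCP along/across/above mm [-50.3   1.   11.7] F u,v,n [-11.5   0.5  -1.1] rot needed [ 0.  -0.3 -0. ] w 0.0002 grip 6
```

```bash
python3 -m jog '[{"travel":[-0.6,0,-0.2],"delta_rot":[0,0,0],"hand":0},{"travel":[0,0,0],"delta_rot":[0,0,0],"hand":0},{"travel":[0,0,0],"delta_rot":[0,0,0],"hand":0}]' >/dev/null
python3 -c "
from rp import *
rep()"
python3 -m jog '[{"travel":[-0.4,0,-0.1],"delta_rot":[0,0,0],"hand":0},{"travel":[0,0,0],"delta_rot":[0,0,0],"hand":0},{"travel":[0,0,0],"delta_rot":[0,0,0],"hand":0}]' >/dev/null
python3 -c "
from rp import *
rep()"
```

```text
t 21.075 TCP along/across/above mm [-50.3   1.   11.7] F u,v,n [-13.8  -0.7   0.4] rot needed [ 0.  -0.3 -0. ] w 0.0 grip 6
t 21.45 TCP along/across/above mm [-50.2   1.   11.7] F u,v,n [-13.8   0.   -1.1] rot needed [ 0.  -0.3 -0. ] w -0.0001 grip 7
```

```bash
python3 -m jog '[{"travel":[3,0,0.5],"delta_rot":[0,0,0],"hand":0},{"travel":[3,0,0.5],"delta_rot":[0,0,0],"hand":0},{"travel":[6,0,0],"delta_rot":[0,0,0],"hand":0},{"travel":[10,0,0],"delta_rot":[0,0,0],"hand":0},{"travel":[0,0,-20],"delta_rot":[0,0,0],"hand":0},{"travel":[10,0,-40],"delta_rot":[0,0,0],"hand":0},{"travel":[0,10,0],"delta_rot":[0,0,0],"hand":0},{"travel":[0,0,0],"delta_rot":[0,0,0],"hand":0}]' >/dev/null
python3 - <<'E'
from rp import *
import json
s,T=rep()
json.dump({k:np.array(s[k]).tolist() for k in("tcp_pos","eef_rot")},open("w7.json","w"))
w=robot.grab_frame("wrist")[:,:,::-1];cv2.imwrite("pics/w7.png",w)
t=robot.grab_frame("top")[:,:,::-1];cv2.imwrite("pics/t7.png",t)
# chock back foot on wrist: project expected back foot
C=cam("wrist",s);p=proj(C,mid-.0393*u+.001*v);print("expect foot at",p)
x=int(p[0]);g=cv2.cvtColor(w,cv2.COLOR_BGR2HSV)
for y in range(int(p[1])-12,int(p[1])+13,2):print(y,g[y,x-22].tolist(),g[y,x+22].tolist())
E
```

```text
t 22.45 TCP along/across/above mm [-75.6  11.5  72.8] F u,v,n [-0.  -0.8 -0.4] rot needed [0.1 0.4 0. ] w -0.0001 grip 0
expect foot at [310.81663633 252.375776  ]
240 [18, 94, 192] [17, 96, 200]
242 [18, 97, 191] [18, 95, 180]
244 [18, 95, 194] [15, 27, 75]
246 [18, 93, 189] [0, 14, 73]
248 [18, 91, 137] [10, 10, 73]
250 [39, 13, 136] [0, 13, 77]
252 [66, 10, 133] [20, 11, 71]
254 [72, 9, 135] [150, 8, 68]
256 [68, 8, 130] [0, 11, 71]
258 [50, 6, 128] [160, 10, 73]
260 [60, 4, 131] [0, 7, 72]
262 [73, 14, 130] [0, 4, 72]
264 [55, 12, 130] [0, 11, 71]
```

```bash
python3 -m jog '[{"travel":[10,31,0],"delta_rot":[0,0,0],"hand":0},{"travel":[0,0,30],"delta_rot":[0,0,0],"hand":0},{"travel":[0,0,25],"delta_rot":[0,0,0],"hand":0},{"travel":[0,0,0],"delta_rot":[0,0,0],"hand":0}]' >/dev/null
python3 -c "
from rp import *
rep()"
python3 -m jog '[{"travel":[2,0,0],"delta_rot":[0,0,0],"hand":0},{"travel":[2,0,0],"delta_rot":[0,0,0],"hand":0},{"travel":[2,0,0],"delta_rot":[0,0,0],"hand":0},{"travel":[2,0,0],"delta_rot":[0,0,0],"hand":0},{"travel":[2,0,0],"delta_rot":[0,0,0],"hand":0},{"travel":[2,0,0],"delta_rot":[0,0,0],"hand":0},{"travel":[2,0,0],"delta_rot":[0,0,0],"hand":0},{"travel":[0,0,0],"delta_rot":[0,0,0],"hand":0}]' >/dev/null
python3 -c "
from rp import *
rep()"
```

```text
t 23.05 TCP along/across/above mm [-88.4  41.6  15. ] F u,v,n [ 0.2 -0.7 -0.6] rot needed [ 0. -0. -0.] w -0.0002 grip 0
t 24.05 TCP along/across/above mm [-99.7  42.   17.6] F u,v,n [2.6 0.7 2.3] rot needed [ 0.   0.3 -0. ] w 0.0002 grip 1
```

```bash
python3 -m jog '[{"travel":[3,0,0],"delta_rot":[0,0,0],"hand":0},{"travel":[3,0,0],"delta_rot":[0,0,0],"hand":0},{"travel":[3,0,0],"delta_rot":[0,0,0],"hand":0},{"travel":[3,0,0],"delta_rot":[0,0,0],"hand":0},{"travel":[3,0,0],"delta_rot":[0,0,0],"hand":0},{"travel":[3,0,0],"delta_rot":[0,0,0],"hand":0},{"travel":[3,0,0],"delta_rot":[0,0,0],"hand":0},{"travel":[0,0,0],"delta_rot":[0,0,0],"hand":0}]' >/dev/null
python3 -c "
from rp import *
rep()"
for i in 1 2 3; do python3 -m jog '[{"travel":[2,0,0],"delta_rot":[0,0,0],"hand":0},{"travel":[2,0,0],"delta_rot":[0,0,0],"hand":0},{"travel":[2,0,0],"delta_rot":[0,0,0],"hand":0},{"travel":[0,0,0],"delta_rot":[0,0,0],"hand":0}]' >/dev/null
python3 -c "
from rp import *
rep()"; done
```

```text
t 25.05 TCP along/across/above mm [-121.8   42.    17.1] F u,v,n [2.3 0.1 0.3] rot needed [ 0.   0.2 -0. ] w -0.0001 grip 1
t 25.55 TCP along/across/above mm [-127.6   42.    17.1] F u,v,n [ 1.6 -0.6  0.6] rot needed [ 0.   0.2 -0. ] w -0.0003 grip 1
t 26.05 TCP along/across/above mm [-133.5   42.    17.2] F u,v,n [ 1.9 -0.3 -1.1] rot needed [ 0.   0.3 -0. ] w 0.0001 grip 1
t 26.55 TCP along/across/above mm [-133.8   42.1   18. ] F u,v,n [12.  -0.5 -8.6] rot needed [ 0.   0.8 -0.1] w 0.0 grip 6
```

```bash
python3 -m jog '[{"travel":[-6,0,0],"delta_rot":[0,0,0],"hand":0},{"travel":[-8,0,0],"delta_rot":[0,0,0],"hand":0},{"travel":[0,0,-40],"delta_rot":[0,0,0],"hand":0},{"travel":[0,0,-60],"delta_rot":[0,0,0],"hand":0},{"travel":[0,0,-60],"delta_rot":[0,0,0],"hand":0},{"travel":[0,-20,-40],"delta_rot":[0,0,0],"hand":0},{"travel":[0,0,0],"delta_rot":[0,0,0],"hand":0}]' >/dev/null
python3 - <<'E'
from rp import *
s,T=rep();C=cam("wrist",s)
w=robot.grab_frame("wrist");cv2.imwrite("pics/w8.png",w[:,:,::-1])
def strip(h,across,rng):
    for al in rng:
        x,y=proj(C,mid+al*1e-3*u+across*1e-3*v+h*n)
        print(al,w[int(round(y)),int(round(x))].tolist() if 0<=y<400 and 0<=x<640 else None,end="; ")
    print()
print("chock back");strip(0,0,range(-60,-28,2))
print("tab top");strip(.045,43.5,range(-172,-130,2))
print("bar low");strip(.008,-30,range(-170,-100,4))
print("tube top");strip(.05,-50,range(0,100,4))
t=robot.grab_frame("top");C=cam("top");w=t
print("TOP tab");strip(.045,43.5,range(-170,-100,4));print("tube");strip(.05,-50,range(0,100,4));print("bar");strip(.008,-30,range(-170,-100,4))
E
```

```text
t 27.425 TCP along/across/above mm [-124.2   21.4  220.4] F u,v,n [-0.3 -0.4 -0.2] rot needed [ 0.1  0.6 -0.1] w 0.0002 grip 0
chock back
-60 [213, 181, 135]; -58 [215, 183, 135]; -56 [212, 182, 134]; -54 [213, 180, 134]; -52 [213, 181, 134]; -50 [214, 182, 133]; -48 [214, 184, 134]; -46 [214, 182, 133]; -44 [177, 153, 124]; -42 [145, 142, 131]; -40 [136, 140, 137]; -38 [129, 133, 131]; -36 [129, 132, 129]; -34 [121, 126, 123]; -32 [116, 120, 116]; -30 [113, 117, 114]; 
tab top
-172 [208, 204, 184]; -170 [204, 201, 181]; -168 [210, 204, 184]; -166 [210, 206, 187]; -164 [191, 185, 168]; -162 [128, 121, 120]; -160 [117, 114, 110]; -158 [81, 78, 77]; -156 [78, 78, 73]; -154 [101, 97, 94]; -152 [165, 159, 154]; -150 [185, 178, 173]; -148 [167, 160, 153]; -146 [200, 171, 127]; -144 [213, 182, 134]; -142 [213, 182, 135]; -140 [214, 181, 132]; -138 [213, 181, 133]; -136 [212, 178, 130]; -134 [213, 181, 133]; -132 [213, 181, 134]; 
bar low
-170 [209, 204, 184]; -166 [209, 204, 184]; -162 [207, 200, 182]; -158 [172, 168, 153]; -154 [185, 179, 173]; -150 [183, 176, 170]; -146 [180, 173, 167]; 
[... 1239 characters left out ...]
6 [212, 207, 197]; 40 [223, 218, 212]; 44 [222, 217, 207]; 48 [217, 210, 201]; 52 [213, 206, 197]; 56 [192, 186, 178]; 60 [165, 159, 153]; 64 [114, 111, 105]; 68 [28, 30, 29]; 72 [42, 40, 38]; 76 [56, 54, 54]; 80 [92, 89, 91]; 84 [103, 101, 102]; 88 [101, 101, 99]; 92 [85, 84, 85]; 96 [52, 53, 53]; 
bar
-170 [235, 234, 221]; -166 [238, 237, 223]; -162 [237, 234, 221]; -158 [224, 223, 206]; -154 [215, 212, 199]; -150 [226, 221, 213]; -146 [225, 220, 213]; -142 [227, 224, 212]; -138 [216, 195, 159]; -134 [236, 211, 154]; -130 [237, 211, 156]; -126 [237, 213, 156]; -122 [237, 214, 155]; -118 [238, 215, 157]; -114 [238, 215, 157]; -110 [239, 217, 159]; -106 [238, 214, 156]; -102 [237, 214, 158];
```

```bash
python3 -c "
from plant import robot
print(robot.close_job())"
```

```text
the job is handed in; nothing more can be done
None
```

Job handed in at about 27.5 s: the chock is wedged toe-up, last pushed with about 13.8 N, and the tube rests against the buffer. The stop frame was slid down afterwards by its tab, about 40 mm to its end stop. The push read up to about 16 N for moments (about 30 N once while sliding the gripped chock before the buffer). The verdict is not known.

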